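# Draw the wheel nuts out from under the low wire shelf

## Task

Three blue wheel nuts lie under the low wire shelf on the raised bench step. Take the long-handled drag scoop from its sloping stand, reach it in under the shelf without striking the shelf, draw all three nuts off the front of the step into the green tray, and hang the scoop back in its stand as you found it, then let go of it. Touch the nuts only with the scoop, and leave everything else standing where it is, the small can and the jars on the step included.

Things in the scene. Friction and masses are not known exactly. Their poses are not given: they have to be found in the camera images.
- step: Raised plywood step, fixed, 260 deep (x) by 450 wide (y) by 60 high. Origin: centre of its underside; x points away from the robot: front edge at x -130, no lip; flat top at z 60; 12 mm curb along the back. Nuts stand 50-95 behind the front edge, nut and can centres at least 75 apart sideways; the jars' near sides are at least 155 behind the front edge
- wire_shelf: Low fixed shelf of wires over the step, same origin and axes as the step. Yellow front bar 12 thick: underside at z 155 (95 above the step's top), near side at x -106. Other wires: underside z 156, x -20 to 133, tops z 168; stock on it up to z 205 behind x 35. Posts 12 thick at x -100 and 125, y +-210; open on all sides
- tray: Green open tray, fixed, 2 mm from the front of the step, turned like it, shifted sideways up to 80. 120 deep (x), 180 wide (y), 38 high, walls and floor 4 to 5 thick. Origin: centre of its underside
- scoop_grip (a point): Grip point of the loose drag scoop (160 g), on the centre line of its orange handle: 16 wide (y), 22 high (z), from x -120 to 50. x points along the handle to the head, z to its upper side. Centre of mass about x 30. From x 50 to the head at x 160 runs a metal shaft 12 wide, 14 high. Grip across y, between x -40 and 40 when it lies in its stand
- scoop_head (a point): Middle of the bottom edge of the blade's inner face: x 160, z -36 from scoop_grip, same axes. Blade 4 thick (x 160 to 164), 76 wide, z -36 to 12 from the handle's centre line; two cheeks 3 thick at its ends run back to x 130, z -36 to 0. The head is open below and towards the handle, so it draws things towards the handle
- stand_grip (a point): Point on the fixed blue stand, 110 above the bench, where scoop_grip is when the scoop hangs there; x level, towards the head end, z up. The scoop lies in the stand's x-z plane, head up, its x axis raised 0.46 rad (26 degrees) from level. Stand to the left or right of the step
- stand: The blue stand; origin under stand_grip on the bench; base 270 by 70 by 8. Two open forks 36 wide, prongs spread outward (23 apart at the bottom, 39 at the top, reaching 9 to 13 above the scoop's centre line), hold the scoop under scoop x -105 to -85 (handle) and x 135.5 to 157.5 (shaft, inside the head): the blade hooks over the upper fork and stops it sliding down
- nut0_center (a point): Centre of a blue-coated steel hexagonal wheel nut, loose, 50 g, 24 across the corners, 22 high, standing on its flat end on the step
- nut1_center (a point): Centre of a blue-coated steel hexagonal wheel nut, loose, 50 g, 24 across the corners, 22 high, standing on its flat end on the step
- nut2_center (a point): Centre of a blue-coated steel hexagonal wheel nut, loose, 50 g, 24 across the corners, 22 high, standing on its flat end on the step
- can_center (a point): Centre of a small red can with a white lid among the nuts, loose, 40 in diameter, 48 high, upright; not to be moved
- jar_a: Closed glass jar with a brass cap at the back of the step, 50 diameter, 72 high, origin under its centre; not to be moved
- jar_b: As jar_a, the other jar
- grease_tub: Closed yellow tin with a white lid, 84 diameter, 85 high, on the side of the bench opposite to the stand; origin under its centre; not to be moved
- spray: Green bottle with a blue label and red cap, 56 diameter, 190 high, left side of the bench; origin under its centre; not to be moved
- oil: White oil can with a red label, 68 diameter, 150 high, right side of the bench; origin under its centre; not to be moved
Mind the look-alikes: they are no part of the job. Leave any orange look-alike of the part that bears can_center alone.

How it is judged:
By the outcome, as a careful person would: the job done as asked, in the order asked, and still so for the second after the job is handed in, with the robot touching nothing.
It also fails if it takes over 72 s, if anything falls off the work surface, if the arm or the gripper's body presses on something with over 40 N, if the wrist force passes 120 N, or if a joint passes its speed limit or range.

## Robot

A 6-joint arm with a two-finger parallel gripper is mounted at the origin on the work surface. World frame = base frame: x ahead of the robot, y to its left, z up, the work surface at z = 0. Lengths are in mm, angles in rad, forces in N, time in s.
With the tool pointing down it reaches from about 350 to 975 mm from the base axis. Payload 7.1 kg.
Tool frame: the origin (TCP) lies on the front face of the gripper's body, between the roots of the fingers; the fingertips stand 80 mm ahead of it and the grasp point (between the pads) lies 61 mm ahead of it (env.tips_ahead is the distance from the TCP to the fingertips, in mm); z points along the fingers, y is the line along which they close (so a half turn about z gives the same grasp; the last joint's range is limited). The gripper opens to 88 mm and grips with 3 to 60 N. Pads are 20 mm wide; open, the fingers measure 115 mm over their backs; the gripper's body (75 mm by 178 mm) begins 61 mm behind the grasp point.
Start: joints at [-1.311, 0.423, 1.63, -0, 1.089, -0.019], TCP at [172.02, -600.845, 302.675] pointing down, gripper open.
Joint ranges: [-3, 3], [-0.9, 2.11], [0.09, 2.58], [-1.31, 4.45], [0.11, 2.69], [-2.54, 2.54]. Speed limits (rad/s): [2.39, 2.39, 3.01, 3.14, 3.14, 3.14].

## Interface

Orientations are given as a unit quaternion [x, y, z, w].
In Python, from station import env, set_gripper, viewer, workorder gives the robot as it stands. Calls block until the motion is done:
- env.reach(position, orientation): joint-space move of the TCP to a pose.
- env.move_l(position, rot=None, rate=150, f_stop=None): straight line of the TCP; rot=None keeps the orientation; rate is the mean speed in mm/s. With f_stop (N) it stops when the force on the tool has changed by that much, and returns True; else False.
- env.move_joints(angles): joint-space move.
- set_gripper(opening): finger opening in mm; the grip force is fixed at half the most; returns when the fingers have stopped.
- env.hold(seconds).
- env.ik(position, orientation): joint angles nearest the present ones, or None.
- env.read_state(): the state.
- viewer.camera(name): name is "scene" or "top"; returns the picture (400x640x3 uint8, blue, green, red); there is no depth.
- viewer.camera_params(name): a dict with "fx", "fy", "cx", "cy" (pixels), "pose" (4x4, takes a point from camera to world coordinates). Camera axes: x right, y up, looking along -z (the intrinsics and any distortion apply to the point x, -y, -z); pixel columns grow to the right and rows downward; lengths in mm; the calibration is good to about 2 mm. A picture is of the moment at which its call begins. camera_params takes no time and is no camera call.
A pose or a line that the arm cannot do raises env.IKError and nothing moves.
- workorder.sign_off(): hands the job in; it is judged then, once.
The state is a dict: "time_s": time; "qpos": joint angles; "dq": joint speeds; "tau": joint torques, N m; "tool_pos": TCP position; "orientation": TCP orientation; "force": force on the tool from outside, world axes, zero at the start; "wrist_torque": the same for the moment, N m; "width": finger opening in mm; "grip_force": force on a finger pad.
Only numpy, scipy, OpenCV 4.12 (cv2) and the standard library are available. Lean on these libraries where they do the work, as an engineer would, in place of code of your own. Each camera call takes 0.05 s, during which the arm holds its last target. There are 200 camera calls.

## Working session

There is one attempt and no reset: what is moved stays moved. The work goes in short steps, each a Python script; the robot and the scene stay as the last script left them, time stands still between calls to the robot, and variables do not carry over. Pictures are saved under pics/ and viewed, at most 10 in all, crops included, and the job is handed in when it is done.

```bash
ls; mkdir -p pics
python3 - <<'E'
from station import env, set_gripper, viewer, workorder
import cv2, numpy as np
for n in ("scene","top"):
    im=viewer.camera(n); cv2.imwrite(f"pics/{n}0.png",im)
    p=viewer.camera_params(n); print(n,{k:(np.round(v,4).tolist() if not isinstance(v,str) else v) for k,v in p.items()})
print(env.read_state()); print(env.tips_ahead)
E
```

```text
pics
scene {'fx': 451.7072, 'fy': 451.7072, 'cx': 318.9207, 'cy': 196.3694, 'pose': [[-0.9965, 0.0608, -0.0582, 558.1041], [-0.0839, -0.769, 0.6337, 698.2465], [-0.0063, 0.6363, 0.7714, 984.3362], [0.0, 0.0, 0.0, 1.0]]}
top {'fx': 417.2712, 'fy': 417.2712, 'cx': 323.4996, 'cy': 194.6583, 'pose': [[0.0061, 0.9877, -0.1562, 441.9704], [-0.9999, 0.008, 0.0118, 11.3894], [0.0129, 0.1561, 0.9877, 1271.3068], [0.0, 0.0, 0.0, 1.0]]}
{'time_s': 0.1, 'qpos': array([-1.31102680e+00,  4.23776383e-01,  1.63058331e+00,  2.20602545e-06,
        1.08861497e+00, -1.90297598e-02]), 'dq': array([ 7.63529107e-04, -5.71494829e-04,  7.91469977e-04, -2.22477816e-03,
        6.11586540e-05,  6.46718916e-04]), 'tau': array([ 1.52571451e-03, -5.45612669e+01, -2.74326253e+01,  6.45703333e-02,
        1.88088545e-02, -1.97099160e-05]), 'tool_pos': array([ 171.90970221, -600.49386522,  301.98378382]), 'orientation': array([ 9.90299428e-01,  1.38948068e-01, -8.20052277e-05, -6.86118890e-04]), 'force': array([-0.85035715, -1.14727052,  0.01264663]), 'wrist_torque': array([-0.00062247, -0.02436015, -0.04723872]), 'grip_force': 0.0, 'width': 87.85512750803954}
80.0
```

View pics/scene0.png

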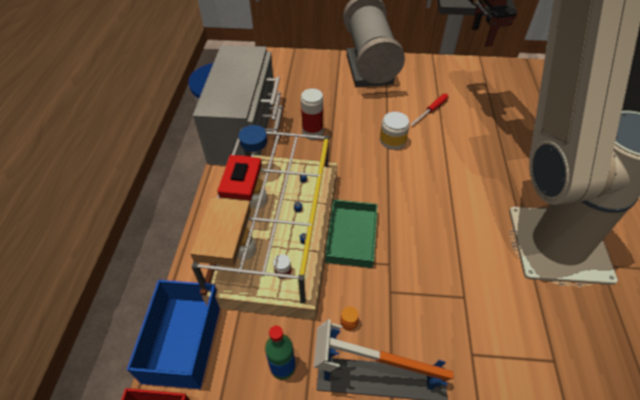

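View pics/top0.png

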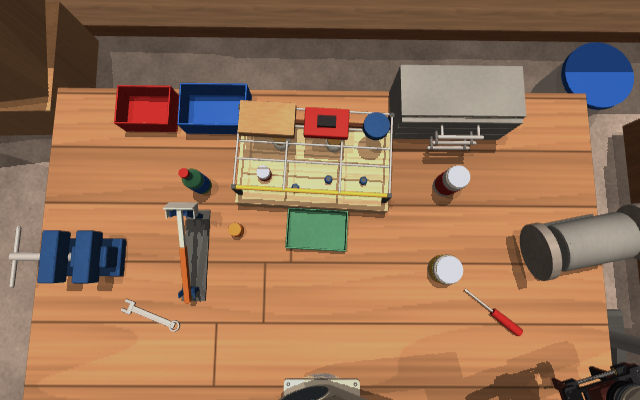

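The top view shows the nuts as dark-blue dots at about (296,187), (328,179) and (363,181), and the can's white lid at (264,173). The scoop runs from its head at (182,210) to the handle end at (190,300). The orange disc at (235,230) is the can's look-alike and stays put. I'll take enlarged crops to confirm.

```bash
cat > h.py <<'E'
from station import env, set_gripper, viewer, workorder
import cv2, numpy as np
from scipy.spatial.transform import Rotation as R
def ray(n,u,v):
    p=viewer.camera_params(n); T=np.array(p["pose"])
    d=T[:3,:3]@np.array([(u-p["cx"])/p["fx"],-(v-p["cy"])/p["fy"],-1.]); return T[:3,3],d/np.linalg.norm(d)
def onz(n,u,v,z):
    o,d=ray(n,u,v); return o+d*(z-o[2])/d[2]
def tri(a,b):
    """scene pixel a, top pixel b -> point, gap"""
    o1,d1=ray("scene",*a); o2,d2=ray("top",*b)
    s=np.linalg.lstsq(np.c_[d1,-d2],o2-o1,rcond=None)[0]
    p,q=o1+s[0]*d1,o2+s[1]*d2; return (p+q)/2,np.linalg.norm(p-q)
def px(n,P):
    p=viewer.camera_params(n);T=np.array(p["pose"]);c=T[:3,:3].T@(np.asarray(P,float)-T[:3,3])
    return np.array([p["cx"]+p["fx"]*c[0]/-c[2],p["cy"]+p["fy"]*c[1]/c[2]])
E
python3 - <<'E'
import cv2
t=cv2.imread("pics/top0.png")[95:310,150:410];cv2.imwrite("pics/topc.png",cv2.resize(t,None,fx=2.7,fy=2.7,interpolation=cv2.INTER_CUBIC))
t=cv2.imread("pics/scene0.png")[125:400,185:465];cv2.imwrite("pics/scenec.png",cv2.resize(t,None,fx=2.1,fy=2.1,interpolation=cv2.INTER_CUBIC))
E
```

```text
(no output)
```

View pics/topc.png

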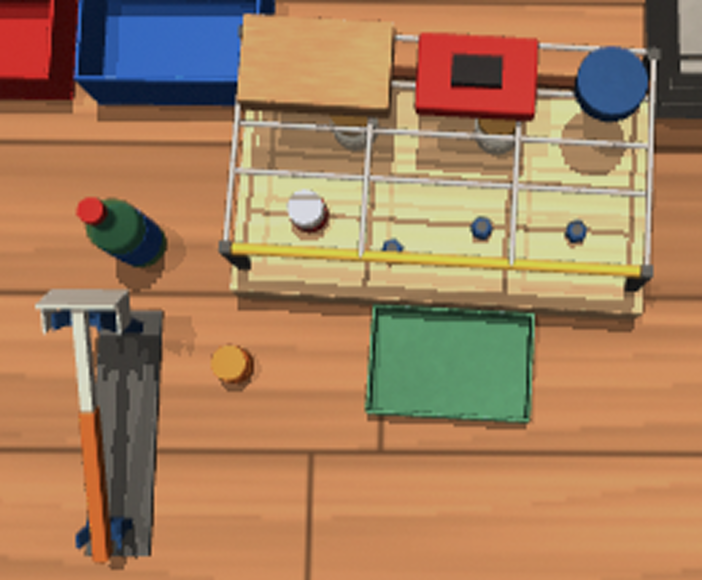

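View pics/scenec.png

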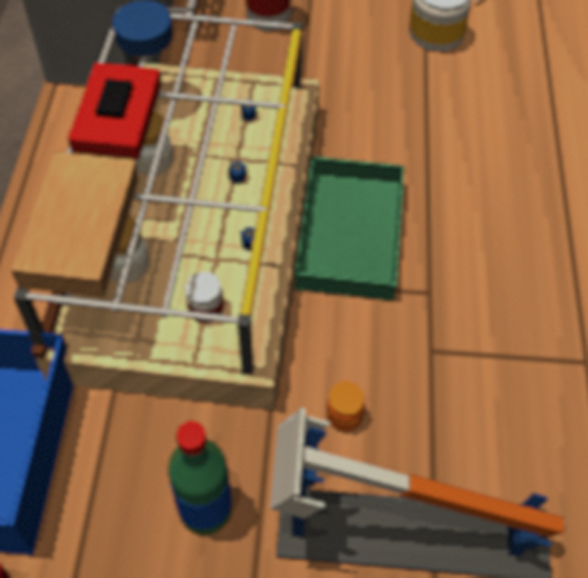

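The crops show the orange disc (~(232,365) in the top crop) lying on the bench, so it is the look-alike. The real can is the one with the white lid on the step, at (307,210). The three blue nuts are at (393,247), (482,228) and (576,231) in that crop. The rear nut's column has the jars behind it. The scoop head points away from the robot. Next I measure these with colour masks and two views.

```bash
cat > meas.py <<'E'
from h import *
S=cv2.imread("pics/scene0.png");T=cv2.imread("pics/top0.png")
hs={"scene":cv2.cvtColor(S,cv2.COLOR_BGR2HSV),"top":cv2.cvtColor(T,cv2.COLOR_BGR2HSV)}
def mask(n,lo,hi,box):
    m=cv2.inRange(hs[n],lo,hi);k=np.zeros_like(m);x0,y0,x1,y1=box;k[y0:y1,x0:x1]=m[y0:y1,x0:x1];return k
def blobs(m,amin=4):
    k,_,st,c=cv2.connectedComponentsWithStats(m);return [(st[i,4],c[i].round(1).tolist()) for i in range(1,k) if st[i,4]>=amin]
def axis_ends(m):
    ys,xs=np.nonzero(m);P=np.c_[xs,ys].astype(np.float32)
    vx,vy,x,y=cv2.fitLine(P,cv2.DIST_HUBER,0,.01,.01).ravel();d=np.array([vx,vy]);t=(P-[x,y])@d
    return [np.array([x,y])+d*(t.min()-.5),np.array([x,y])+d*(t.max()+.5)]
box={"scene":{"bar":(290,130,335,285),"han":(370,340,465,385),"nut":(285,165,315,250),"tray":(320,190,390,275),"lid":(270,250,297,280)},
 "top":{"bar":(230,180,395,205),"han":(170,240,200,310),"nut":(285,170,375,195),"tray":(275,200,355,260),"lid":(250,160,278,185)}}
for n in ("scene","top"):
    b=box[n]
    print(n,"bar",np.round(axis_ends(mask(n,(22,150,120),(32,255,255),b["bar"])),1).tolist())
    print(n,"han",np.round(axis_ends(mask(n,(3,180,110) if n=="scene" else (3,190,120),(14,255,255),b["han"])),1).tolist())
    print(n,"nut",blobs(mask(n,(95,60,0),(130,255,130),b["nut"])))
    m=mask(n,(60,80,40),(85,255,255),b["tray"]);print(n,"tray",cv2.boxPoints(cv2.minAreaRect(cv2.findNonZero(m))).round(1).tolist())
    print(n,"lid",blobs(mask(n,(0,0,130),(180,50,255),b["lid"]),10))
E
python3 meas.py
```

```text
scene bar [[301.1000061035156, 274.5], [326.1000061035156, 138.3000030517578]]
scene han [[379.6000061035156, 354.20001220703125], [454.0, 375.3999938964844]]
scene nut [(np.int32(26), [303.0, 178.2]), (np.int32(32), [297.7, 207.3]), (np.int32(17), [302.0, 238.7])]
scene tray [[324.79998779296875, 261.20001220703125], [331.6000061035156, 199.6999969482422], [378.6000061035156, 205.0], [371.70001220703125, 266.3999938964844]]
scene lid [(np.int32(200), [281.2, 261.4]), (np.int32(69), [282.3, 275.0])]
top bar [[235.39999389648438, 186.0], [386.6000061035156, 194.6999969482422]]
top han [[181.60000610351562, 248.3000030517578], [186.89999389648438, 302.70001220703125]]
top nut [(np.int32(27), [327.7, 179.9]), (np.int32(27), [362.9, 180.9]), (np.int32(5), [292.6, 185.4]), (np.int32(6), [297.0, 185.7])]
top tray [[285.3999938964844, 247.8000030517578], [287.3999938964844, 207.39999389648438], [347.5, 210.39999389648438], [345.5, 250.8000030517578]]
top lid [(np.int32(21), [268.8, 160.1]), (np.int32(140), [262.4, 171.2])]
```

Run:
```python
from h import *
np.set_printoptions(precision=1,suppress=True)
L,l=tri((301.1,274.5),(235.4,186));Q,r=tri((326.1,138.3),(386.6,194.7));print("bar",L,l,Q,r,np.linalg.norm(L-Q))
a,g=tri((379.6,354.2),(181.6,248.3));b,k=tri((454,375.4),(186.9,302.7));print("handle",a,g,b,k,np.linalg.norm(a-b))
d=(a-b)/np.linalg.norm(a-b);print("elev",np.arcsin(d[2]),"yaw",np.arctan2(d[1],d[0]))
for s,t in (((303,178.2),(362.9,180.9)),((297.7,207.3),(327.7,179.9)),((302,238.7),(295.5,186.5))):
    p,g=tri(s,t);print("nut",p,g,onz("scene",*s,71),onz("top",*t,71))
print("can lid",tri((283.5,262),(263.6,172.2)),onz("top",264,172.5,108),onz("scene",283.5,262,108))
for t in ((285.4,247.8),(287.4,207.4),(347.5,210.4),(345.5,250.8)):print("tray top",onz("top",*t,38))
# step pose from bar
c=(L+Q)/2;y=(L-Q);y[2]=0;y/=np.linalg.norm(y);x=np.array([y[1],-y[0],0]);th=np.arctan2(x[1],x[0]);o=c+100*x;print("step yaw",th,"origin",o)
for n in("scene","top"):
  for q in((-130,225,60),(-130,-225,60),(130,225,60),(130,-225,60)):print(n,q,px(n,np.r_[o[:2],0]+q[0]*x+q[1]*y+[0,0,60]))
# scoop head corners: scene crop blade ends & top
print("blade L/R top edge",tri((185+277/2.1,125+510/2.1),(150+42/2.7,95+300/2.7)),tri((185+303/2.1,125+412/2.1),(150+130/2.7,95+293/2.7)))
```

```text
bar [639.  235.2 163.8] 0.3784860504742258 [ 617.7 -171.2  167.3] 0.24369843107046218 406.9134854210367
handle [474.  377.9 136.8] 3.201391614273072 [321.7 379.3  60.9] 2.4230193438230097 170.11275798821694
elev 0.4623089072789811 yaw -0.009181981377158702
nut [ 675.8 -119.1   63.1] 1.3700142867827287 [ 675.5 -112.3   71. ] [ 673.6 -118.2   71. ]
nut [677.9 -15.2  65.8] 2.3691430314155704 [678.4 -11.4  71. ] [675.7 -15.   71. ]
nut [657.2  79.3  63.4] 1.1224443385040057 [656.9  84.3  71. ] [655.2  78.9  71. ]
can lid (array([690. , 169.4,  98.8]), np.float64(2.1807456477369556)) [688.3 167.  108. ] [687.6 175.2 108. ]
tray top [478.5 107.3  38. ]
tray top [597.8 103.8  38. ]
tray top [590.1 -75.1  38. ]
tray top [470.9 -68.9  38. ]
step yaw -0.052242037068851645 origin [728.2  26.8 165.5]
scene (-130, 225, 60) [314.8 308.4]
scene (-130, -225, 60) [337.3 161.9]
scene (130, 225, 60) [200.7 294.1]
scene (130, -225, 60) [247.6 153.4]
top (-130, 225, 60) [234.1 201.9]
top (-130, -225, 60) [387.6 211. ]
top (130, 225, 60) [242.  116.8]
top (130, -225, 60) [390.6 125.7]
blade L/R top edge (array([587. , 420.3, 158.1]), np.float64(6.880066377594096)) (array([582. , 332.2, 168.2]), np.float64(15.924317572837442))
```

```bash
cat >> h.py <<'E'
GX=10. # grasp place along handle (scoop x)
def pose(P,yaw,elev):
    """TCP pose for scoop_grip at P, scoop x at yaw, raised elev"""
    B=R.from_euler("ZY",[yaw,-elev]); M=B.as_matrix()
    return np.asarray(P,float)+GX*M[:,0]+61*M[:,2], (B*R.from_euler("x",np.pi)).as_quat()
SG=np.array([429.,378.3,110.]); SY=-.009
def at(): s=env.read_state();print("t",round(s["time_s"],2),"tcp",s["tool_pos"].round(1),"F",s["force"].round(1),"w",round(s["width"],1),"q",s["qpos"].round(2))
E
python3 - <<'E'
from h import *
print("spray cap",onz("top",183.3,172.8,190),tri((185+191/2.1,125+435/2.1),(183.3,172.8)))
p,q=pose(SG,SY,.46);n=R.from_quat(q).as_matrix()[:,2]
print(p,env.ik(p,q),env.ik(p-120*n,q))
env.reach(p-120*n,q);at()
E
```

```text
spray cap [668.26513763 368.14089383 190.        ] (array([669.86043404, 370.10276355, 184.01881095]), np.float64(0.6756932143139358))
[410.88042432 378.46308058 169.09868342] None NoneTraceback (most recent call last):
  File "<stdin>", line 5, in <module>
station.IKError: the arm cannot take that pose within its joint ranges
```

Run:
```python
from h import *
f=R.from_euler("z",np.pi)
def ok(P,yaw,el):
    B=R.from_euler("ZY",[yaw,-el]);M=B.as_matrix();g=GX
    r=[]
    for fl in (0,1):
        q=B*R.from_euler("x",np.pi)
        if fl:q=q*f
        a=env.ik(np.asarray(P)+61*M[:,2],q.as_quat());r.append(None if a is None else np.round(a,2).tolist())
    return r
for el in (.46,.3,.15,0,-.2,-.46): print("stand",el,ok(SG+[9,0,4],SY,el),"hi",[x is not None for x in ok(SG+[9,0,104],SY,el)])
for el in (.2,0,-.2,-.3,-.46):
  for c in ((545,80,98),(545,-110,98),(430,0,120)): print("drag",el,c,ok(c,-.05,el))
```

```text
stand 0.46 [None, [0.86, 0.49, 2.02, -0.84, 0.47, 0.03]] hi [False, True]
stand 0.3 [None, [0.8, 0.48, 1.95, -0.43, 0.54, -0.41]] hi [False, True]
stand 0.15 [[0.74, 0.5, 1.88, -0.17, 0.66, 2.45], [0.74, 0.5, 1.88, -0.17, 0.66, -0.69]] hi [True, True]
stand 0 [[0.69, 0.53, 1.81, -0.0, 0.8, 2.27], [0.69, 0.53, 1.81, -0.0, 0.8, -0.87]] hi [True, True]
stand -0.2 [[0.63, 0.59, 1.71, 0.14, 1.01, 2.13], [0.63, 0.59, 1.71, 0.14, 1.01, -1.02]] hi [True, True]
stand -0.46 [[0.57, 0.69, 1.58, 0.26, 1.27, 2.02], [0.57, 0.69, 1.58, 0.26, 1.27, -1.12]] hi [True, True]
drag 0.2 (545, 80, 98) [[0.14, 0.48, 2.01, -0.09, 0.47, 1.84], [0.14, 0.48, 2.01, -0.09, 0.47, -1.3]]
drag 0.2 (545, -110, 98) [[-0.24, 0.48, 2.0, 0.08, 0.47, 1.31], [-0.24, 0.48, 2.0, 0.08, 0.47, -1.83]]
drag 0.2 (430, 0, 120) [[-0.02, 0.3, 2.25, -0.01, 0.39, 1.61], [-0.02, 0.3, 2.25, -0.01, 0.39, -1.53]]
drag 0 (545, 80, 98) [[0.12, 0.52, 1.88, -0.0, 0.74, 1.74], [0.12, 0.52, 1.88, -0.0, 0.74, -1.4]]
drag 0 (545, -110, 98) [[-0.22, 0.53, 1.87, -0.0, 0.74, 1.4], [-0.22, 0.53, 1.87, -0.0, 0.74, -1.74]]
drag 0 (430, 0, 120) [[-0.03,
[... 296 characters left out ...]
[[-0.03, 0.43, 2.01, 0.0, 0.9, 1.59], [-0.03, 0.43, 2.01, 0.0, 0.9, -1.55]]
drag -0.3 (545, 80, 98) [[0.1, 0.64, 1.69, 0.05, 1.11, 1.69], [0.1, 0.64, 1.69, 0.05, 1.11, -1.45]]
drag -0.3 (545, -110, 98) [[-0.2, 0.64, 1.67, -0.05, 1.12, 1.45], [-0.2, 0.64, 1.67, -0.05, 1.12, -1.69]]
drag -0.3 (430, 0, 120) [[-0.03, 0.47, 1.95, 0.01, 1.02, 1.59], [-0.03, 0.47, 1.95, 0.01, 1.02, -1.56]]
drag -0.46 (545, 80, 98) [[0.09, 0.71, 1.59, 0.06, 1.3, 1.68], [0.09, 0.71, 1.59, 0.06, 1.3, -1.46]]
drag -0.46 (545, -110, 98) [[-0.19, 0.72, 1.57, -0.06, 1.31, 1.46], [-0.19, 0.72, 1.57, -0.06, 1.31, -1.68]]
drag -0.46 (430, 0, 120) [[-0.03, 0.55, 1.86, 0.01, 1.19, 1.58], [-0.03, 0.55, 1.86, 0.01, 1.19, -1.56]]
```

```bash
sed -i 's/(B\*R.from_euler("x",np.pi)).as_quat()/(B*R.from_euler("x",np.pi)*R.from_euler("z",np.pi)).as_quat()/' h.py
python3 - <<'E'
from h import *
p,q=pose(SG,SY,.46);n=R.from_quat(q).as_matrix()[:,2]
env.reach(p-110*n,q);at()
print(env.move_l(p,q,rate=130,f_stop=15));at()
set_gripper(5);at()
cv2.imwrite("pics/grip.png",np.hstack([cv2.resize(viewer.camera("scene")[180:400,230:470],None,fx=1.6,fy=1.6),cv2.resize(viewer.camera("top")[150:370,130:370],None,fx=1.6,fy=1.6)]))
E
```

```text
t 3.59 tcp [362.5 378.6 267.7] F [-0.5 -0.5  0.4] w 87.5 q [ 0.94  0.27  2.03 -0.63  0.66 -0.15]
False
t 4.59 tcp [410.9 378.6 169.4] F [-0.1  0.   0.6] w 87.8 q [ 0.86  0.48  2.02 -0.84  0.47  0.03]
t 5.69 tcp [410.9 378.5 169.1] F [-0.2  0.4  0. ] w 15.6 q [ 0.86  0.49  2.02 -0.84  0.47  0.03]
```

View pics/grip.png

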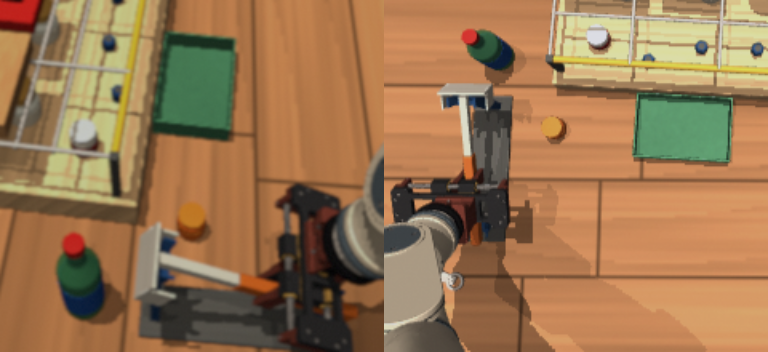

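```bash
cat >> h.py <<'E'
SO=np.array([728.2,26.8,0.]); TH=-.05
COR=np.zeros(3)
def head(x,y,zb,yaw=TH,rate=150,f_stop=None):
    """move so that scoop_head is at step (x,y), world height zb, scoop level at yaw"""
    c,s=np.cos(TH),np.sin(TH);W=SO+[c*x-s*y,s*x+c*y,zb]
    P=W-R.from_euler("z",yaw).apply([160,0,-36])-COR
    p,q=pose(P,yaw,0);return env.move_l(p,q,rate=rate,f_stop=f_stop)
E
python3 - <<'E'
from h import *
p,q=pose(SG,SY,.46)
env.move_l(p+[0,0,25],q,rate=60);at()
env.move_l(p+[0,0,110],q,rate=150);at()
p2,q2=pose([400,250,190],SY,0);env.move_l(p2,q2,rate=180)
head(-165,45,85,rate=180);at()
env.hold(.2)
for n in("scene","top"): cv2.imwrite(f"pics/{n}1.png",viewer.camera(n))
print(px("scene",SO),)
a=cv2.imread("pics/scene1.png")[150:310,240:420];b=cv2.imread("pics/top1.png")[150:310,230:410]
cv2.imwrite("pics/st.png",np.hstack([cv2.resize(i,None,fx=2.2,fy=2.2,interpolation=cv2.INTER_CUBIC) for i in(a,b)]))
# predicted head corners
h=np.array([[160,38,12],[160,-38,12],[160,38,-36],[160,-38,-36],[130,38,0]])
c,s=np.cos(TH),np.sin(TH);P=SO+[c*-165-s*45,s*-165+c*45,85]
for v in h-[160,0,-36]:
    w=P+R.from_euler("z",TH).apply(v);print(v,w.round(0),((px("scene",w)-[240,150])*2.2).round(0),((px("top",w)-[230,150])*2.2+[396,0]).round(0))
E
```

```text
t 6.36 tcp [410.8 378.4 194.1] F [ 0.1  0.3 -2.6] w 15.5 q [ 0.86  0.44  2.01 -0.77  0.51 -0.05]
t 7.08 tcp [410.5 378.  278.2] F [-1.1  0.8 -2.3] w 15.9 q [ 0.86  0.29  1.96 -0.59  0.66 -0.27]
t 9.09 tcp [416.1  88.  182.3] F [-0.4  0.7 -1.7] w 15.7 q [ 0.18  0.34  2.14  0.    0.66 -1.34]
[278.48089797 234.04263776]
[ 0 38 48] [568. 118. 133.] [217. 194.] [505. 141.]
[  0 -38  48] [564.  42. 133.] [224. 136.] [566. 144.]
[ 0 38  0] [568. 118.  85.] [216. 219.] [508. 145.]
[  0 -38   0] [564.  42.  85.] [223. 162.] [567. 148.]
[-30  38  36] [538. 119. 121.] [245. 204.] [504. 166.]
```

View pics/st.png

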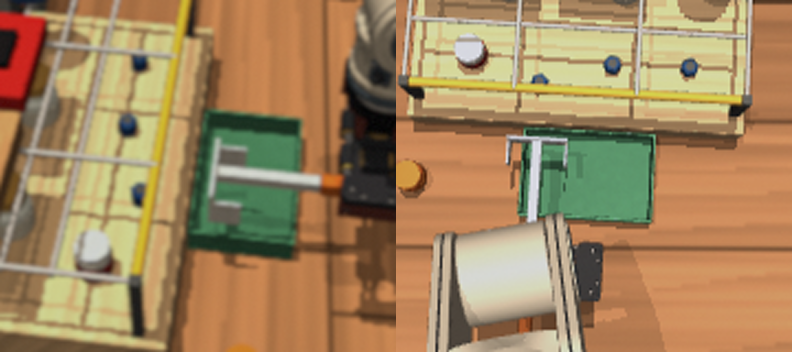

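The head sits where predicted to within about 2 mm: blade corners at (213,194)/(217,137) in the scene view and (508,137)/(567,139) in the top view. I'll start with the near-left nut.

```bash
cat >> h.py <<'E'
def draw(x,y,y_end):
    head(-165,y,92,rate=150)
    print("in",head(x+25,y,92,rate=100,f_stop=8));at()
    print("down",head(x+25,y,63,rate=50,f_stop=6));at()
    print("drag",head(-110,y_end,63,rate=80,f_stop=15));at()
    print("off",head(-168,y_end,63.5,rate=80,f_stop=15));at()
E
python3 - <<'E'
from h import *
draw(-74,50,38)
head(-168,38,92)
for n in("scene","top"): cv2.imwrite(f"pics/{n}2.png",viewer.camera(n))
a=cv2.imread("pics/scene2.png")[150:310,240:420];b=cv2.imread("pics/top2.png")[150:310,230:410]
cv2.imwrite("pics/st2.png",np.hstack([cv2.resize(i,None,fx=2.2,fy=2.2,interpolation=cv2.INTER_CUBIC) for i in(a,b)]))
E
```

```text
in False
t 10.95 tcp [531.3  86.7 188.9] F [ 0.1  0.5 -1.9] w 15.8 q [ 0.14  0.46  1.9   0.    0.78 -1.38]
down False
t 11.68 tcp [532.   86.7 159.9] F [ 0.4 -0.2 -1.6] w 15.7 q [ 0.14  0.51  1.91 -0.    0.73 -1.38]
drag False
t 12.61 tcp [470.9  77.8 160.1] F [-0.1  0.8 -2.1] w 16.0 q [ 0.14  0.44  2.04  0.    0.66 -1.38]
off False
t 13.48 tcp [413.1  80.8 160.7] F [-0.6  0.3 -2.6] w 15.9 q [ 0.16  0.38  2.16 -0.    0.6  -1.36]
```

View pics/st2.png

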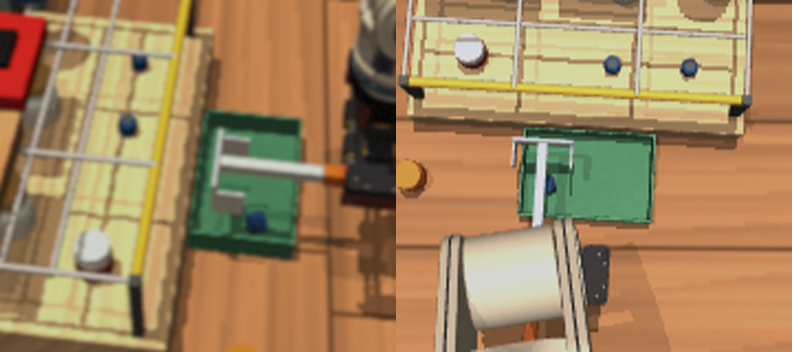

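The first nut is in the tray at scene-crop (256,222), and the can at (93,250) has not moved. Next come the middle nut and the right one.

Run:
```python
from h import *
draw(-49,-43.5,-30)
head(-168,-43,92)
draw(-46,-146,-68)
head(-168,-68,100)
for n in("scene","top"): cv2.imwrite(f"pics/{n}3.png",viewer.camera(n))
a=cv2.imread("pics/scene3.png")[150:310,240:420];b=cv2.imread("pics/top3.png")[150:310,230:410]
cv2.imwrite("pics/st3.png",np.hstack([cv2.resize(i,None,fx=2.2,fy=2.2,interpolation=cv2.INTER_CUBIC) for i in(a,b)]))
```

```text
in False
t 16.18 tcp [551.7  -7.9 188.9] F [-0.   0.1 -2.8] w 16.0 q [-0.04  0.48  1.87 -0.    0.8  -1.56]
down False
t 16.91 tcp [552.3  -7.9 159.9] F [ 0.4  0.2 -1.5] w 15.5 q [-0.04  0.52  1.88  0.    0.74 -1.56]
drag False
t 18.15 tcp [467.4   9.8 160. ] F [-0.4  0.9 -1.1] w 15.4 q [-0.    0.43  2.06  0.    0.65 -1.53]
off False
t 19.02 tcp [409.8  12.7 160.7] F [-0.4 -0.5 -1.6] w 15.6 q [ 0.    0.37  2.18 -0.    0.59 -1.52]
in False
t 21.81 tcp [ 549.6 -110.4  188.9] F [-0.  -0.2 -1.3] w 15.7 q [-0.22  0.49  1.85 -0.    0.81 -1.74]
down False
t 22.54 tcp [ 550.2 -110.5  159.9] F [ 0.3 -0.2 -1.5] w 15.8 q [-0.22  0.53  1.86  0.    0.75 -1.74]
drag False
t 24.18 tcp [465.3 -28.3 160. ] F [-0.5  0.2 -1. ] w 15.8 q [-0.09  0.43  2.06 -0.    0.65 -1.61]
off False
t 25.05 tcp [407.9 -25.3 160.7] F [ 0.2  0.5 -1.7] w 15.8 q [-0.09  0.37  2.18 -0.    0.59 -1.61]
```

View pics/st3.png

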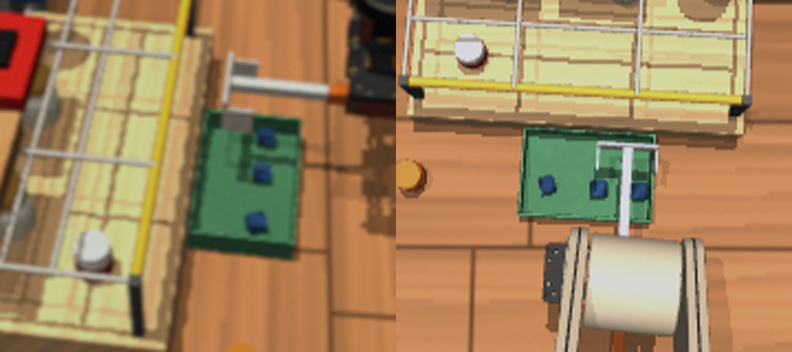

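All three nuts lie in the tray, at scene-crop (265,137), (262,173) and (257,222), and the can is still in place. Now I hang the scoop back along the reverse path.

Run:
```python
from h import *
p,q=pose(SG,SY,.46)
p2,q2=pose([400,250,190],SY,0);head(-175,-40,150,rate=150);env.move_l(p2,q2,rate=180)
env.move_l(p+[0,0,110],q,rate=150);env.hold(.2)
env.move_l(p+[0,0,30],q,rate=120);at()
print(env.move_l(p+[0,0,.5],q,rate=40,f_stop=6));at()
env.hold(.3);at()
a=viewer.camera("scene")[200:400,250:470];b=viewer.camera("top")[150:350,130:350]
cv2.imwrite("pics/ret.png",np.hstack([cv2.resize(i,None,fx=1.8,fy=1.8,interpolation=cv2.INTER_CUBIC) for i in(a,b)]))
```

```text
t 29.64 tcp [411.1 378.7 199.4] F [ 0.2 -0.5 -1.4] w 15.7 q [ 0.86  0.43  2.01 -0.75  0.52 -0.07]
True
t 30.4 tcp [410.6 378.1 168.9] F [-1.2 -0.5  5.3] w 16.0 q [ 0.86  0.49  2.02 -0.84  0.47  0.03]
t 30.7 tcp [410.6 378.1 168.9] F [-0.5 -0.3  5.6] w 15.8 q [ 0.86  0.49  2.02 -0.84  0.47  0.03]
```

View pics/ret.png

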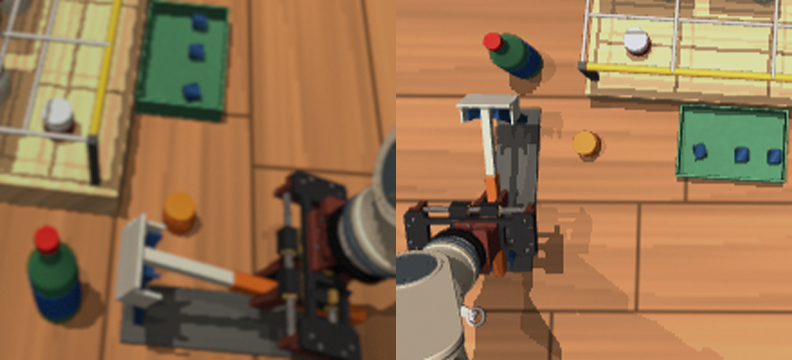

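The scoop is seated, with contact at the original height and the blade over the upper fork. I'll release it and back away.

```bash
python3 - <<'E'
from h import *
set_gripper(88);env.hold(.2)
p,q=pose(SG,SY,.46);n=R.from_quat(q).as_matrix()[:,2]
env.move_l(p-110*n,q,rate=120);at()
s=env.read_state()["qpos"].copy();s[0]=.2;s[1]-=.3;env.move_joints(s);at()
env.hold(.5)
S,T=viewer.camera("scene"),viewer.camera("top");cv2.imwrite("pics/scene4.png",S);cv2.imwrite("pics/top4.png",T)
a=S[150:400,180:470];b=T[130:320,150:390]
cv2.imwrite("pics/fin.png",np.hstack([cv2.resize(a,(390,336)),cv2.resize(b,(400,336))]))
E
sed 's/scene0/scene4/;s/top0/top4/' meas.py > m4.py; python3 m4.py | grep -E "han|lid"
```

```text
t 33.25 tcp [362.  378.7 267.1] F [-0.1 -0.3  0. ] w 87.7 q [ 0.94  0.27  2.03 -0.63  0.66 -0.15]
t 34.83 tcp [513.2  31.9 422. ] F [-0.6  0.5  0.3] w 88.0 q [ 0.2  -0.03  2.03 -0.63  0.66 -0.15]
scene han [[378.29998779296875, 353.6000061035156], [454.0, 375.29998779296875]]
scene lid [(np.int32(202), [281.2, 261.5]), (np.int32(73), [282.4, 275.0])]
top han [[181.8000030517578, 246.8000030517578], [187.10000610351562, 302.70001220703125]]
top lid [(np.int32(21), [268.8, 160.1]), (np.int32(142), [262.5, 171.2])]
```

View pics/fin.png

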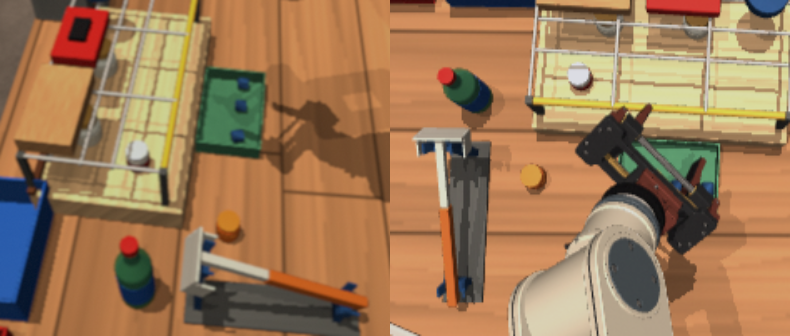

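The final views show the scoop back in its stand within about 1 px of where it started. The nuts are in the tray, the can has not moved and the gripper is clear.

```bash
python3 -c "
from station import workorder
print(workorder.sign_off())"
```

```text
the job is handed in; nothing more can be done
None
```

The job is handed in: all three nuts are in the green tray, the scoop hangs released in its stand within about 1 px of its starting position, the can is unmoved, and it took about 35 s of the 72 s limit.

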